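# Set up the handle-pinning jig with packing blocks and strap clamps

### The job

Get the handle-pinning jig ready for the press: stand the orange packing block on the jig's base plate beside the middle of its high (orange-striped) ledge and the green one beside the middle of its low (green-striped) ledge, each about a centimetre clear of the ledge and square to it. Then bridge each block and its ledge with a strap clamp laid level on top of both, pointing straight out from the middle of the jig with its inner end just clear of the dark ridge: the black strap on the orange side, the soft brass strap on the green side. Lay the wooden handle centrally in the groove on top of the ridge, between the straps, either way round, and leave the blue block where it is.

Things in the scene. Friction and masses are not known exactly. Their poses are not given: they have to be found in the camera images.
- jig: Jig, fixed, facing any way. Origin on the table under its middle, z up. Steel base plate 160 mm in x, 280 in y, 12 thick. On it, all 100 mm long in x: dark ridge, y -25 to 25, top at z 82; orange-striped ledge, y 25 to 64, top z 58; green-striped ledge, y -25 to -64, top z 42. Blocks go at x 0, y +94 (orange) and -94 (green), on the plate, their 50 mm side along jig x.
- orange_ledge (a point): Middle of the flat top of the jig's bright high ledge, marked with an orange stripe: jig x 0, y +44, z 58 mm (46 above the plate); axes as the jig. Black strap: centre at jig x 0, y +80 mm, long side along jig y.
- green_ledge (a point): Middle of the flat top of the jig's bright low ledge, marked with a green stripe: jig x 0, y -44, z 42 mm (30 above the plate); axes as the jig. Brass strap: centre at jig x 0, y -80 mm, long side along jig y.
- groove (a point): Middle of the floor of the groove in the top of the dark ridge: jig x 0, y 0, z 74 mm; axes as the jig. The groove runs along x from end to end, is 34 mm wide and 8 mm deep. The handle goes here, long side along jig x.
- tall_block_centre (a point): Centre (half-way up) of the loose orange packing block, 46 mm tall. All packing blocks are 50 mm along their x, 40 mm along their y, with a flat bottom. As tall as the high ledge. Starts on the grey mat (3 mm thick, on the table). Best gripped across its 50 mm (along its x), so that no finger comes between it and the jig. About 0.3 kg.
- short_block_centre (a point): Centre (half-way up) of the loose green packing block, 30 mm tall, as tall as the low ledge; otherwise like the orange one, also on the mat.
- black_strap_centre (a point): Centre (half-way up) of the loose black strap clamp, a flat bar 100 mm along its y, 30 mm along its x, 16 mm thick, alike at both ends, lying on the mat. Grip it across its 30 mm, fingertips not below its underside (what it is laid on is wider). About 0.36 kg. It tips off unless its block carries it.
- brass_strap_centre (a point): Centre (half-way up) of the loose brass (yellow metal) strap clamp, same shape and size as the black one, lying on the mat.
- handle_centre (a point): Centre (half-way up) of the loose light-wood knife handle with a steel ferrule at one end, 106 mm along its y, 22 mm wide along its x, 20 mm high, flat underneath, lying on the mat. About 0.06 kg. Grip it across its 22 mm; laid in the groove it stands 12 mm above the ridge.
- blue_block_centre (a point): Centre (half-way up) of a loose blue packing block, 50 x 40 x 38 mm, on the mat among the others. Of the wrong height: not used, leave it there.
Not all that is in view belongs to the job. Of the things like the part that bears black_strap_centre, leave any that is turquoise; of the rest the larger one is meant. Several things look just like the part that bears short_block_centre: the one meant starts farthest to the robot's right.

How it is judged:
At the end, for the whole second after the job is handed in: Each piece rests in its place in the jig frame: blocks 80-110 mm out on their sides (square within 0.25 rad), straps flat on block and ledge 64-96 mm out (0.2 rad), handle in the groove within 10 mm (0.3 rad); all within 15 mm along jig x, 4 mm in height, and at rest (x of tall_block_centre in the frame of jig between -0.015 and 0.015 m and y of tall_block_centre in the frame of jig between 0.08 and 0.11 m and z of tall_block_centre in the frame of jig between 0.031 and 0.039 m and angle between each of tall_block_centre, short_block_centre, handle_centre's own z axis and vertical below 0.1 rad and (angle between the x axis of tall_block_centre and the x axis of jig, either way round below 0.25 rad or angle between the x axis of tall_block_centre and the y axis of jig, either way round below 0.25 rad) and linear speed of each of tall_block, short_block, black_strap, brass_strap, handle below 0.01 m/s and angular speed of each of tall_block, short_block, black_strap, brass_strap, handle below 0.1 rad/s and x of short_block_centre in the frame of jig between -0.015 and 0.015 m and y of short_block_centre in the frame of jig between -0.11 and -0.08 m and z of short_block_centre in the frame of jig between 0.023 and 0.031 m and (angle between the x axis of short_block_centre and the x axis of jig, either way round below 0.25 rad or angle between the x axis of short_block_centre and the y axis of jig, either way round below 0.25 rad) and x of black_strap_centre in the frame of jig between -0.015 and 0.015 m and y of black_strap_centre in the frame of jig between 0.064 and 0.096 m and z of black_strap_centre in the frame of jig between 0.062 and 0.07 m and angle between each of black_strap_centre, brass_strap_centre's own z axis and vertical below 0.08 rad and angle between the x axis of each of black_strap_centre, brass_strap_centre and the x axis of jig, either way round below 0.2 rad and x of brass_strap_centre in the frame of jig between -0.015 and 0.015 m and y of brass_strap_centre in the frame of jig between -0.096 and -0.064 m and z of brass_strap_centre in the frame of jig between 0.046 and 0.054 m and x of handle_centre in the frame of jig between -0.015 and 0.015 m and y of handle_centre in the frame of jig between -0.01 and 0.01 m and z of handle_centre in the frame of jig between 0.08 and 0.088 m and angle between the x axis of handle_centre and the y axis of jig, either way round below 0.3 rad); the robot touches nothing.
It fails at once if the blue block is moved by more than 30 mm (distance of blue_block_centre from where it was at the start of the episode above 0.03 m).
It also fails if it takes over 125 s, if anything falls off the work surface, if the arm or the gripper's body presses on something with over 40 N, if the wrist force passes 120 N, or if a joint passes its speed limit or range.

### The arm

A 7-joint arm with a two-finger parallel gripper is mounted at the origin on the work surface. World frame = base frame: x ahead of the robot, y to its left, z up, the work surface at z = 0. Lengths are in m, angles in rad, forces in N, time in s.
With the tool pointing down it reaches from about 0.4 to 0.85 m from the base axis. Payload 10.4 kg.
Tool frame: the origin (TCP) lies on the centre line of the jaws, within the pads' length; the fingertips stand 8 mm ahead of it and the grasp point (between the pads) lies 11 mm behind it (r.finger_overhang is the distance from the TCP to the fingertips, in m); z points along the fingers, y is the line along which they close (so a half turn about z gives the same grasp; the last joint's range is limited). The gripper opens to 87 mm and grips with 3 to 60 N. Pads are 19 mm wide; open, the fingers measure 117 mm over their backs; the gripper's body (75 mm by 190 mm) begins 51 mm behind the grasp point.
Start: joints at [-1.241, 0.332, -0.065, 1.46, 0.022, 1.35, -0.088], TCP at [0.216, 0.587, 0.231] pointing down, gripper open.
Joint ranges: [-2.6, 2.6], [-0.5, 2.12], [-1.47, 1.34], [0.16, 2.42], [-1.27, 4.41], [0.06, 2.06], [-2.6, 2.6]. Speed limits (rad/s): [2.22, 2.22, 2.79, 2.79, 3.14, 3.14, 3.14].

### API

Orientations are given as a unit quaternion [x, y, z, w].
In Python, from bench import r, vision gives the robot as it stands.
- The arm moves only by the tool drive_tool, never from a script. Its argument "series" is a list of rows, each a list of 2 entries, a list of its own where there are three numbers: the shift along the world's x, y, z in cm, then the turn about the world's z in degrees. A call has exactly 10 rows; each row shifts and turns the commanded pose from where the row before left it; what a row does not reach is not made up. A row lasts 1/8 s, in which the tool goes at most 62.5 mm and 10.7 degrees, less where a joint would pass 70% of its speed; a pose out of reach is approached as far as the arm can. A call with a gripper value outside its range is refused whole. "hand" is the closure, from 0 (fully open) to 1 (shut), set as the call begins (left out, the last holds). The fingers move at their own pace and stop on an object; "newtons" is the grip in N (left out, the last holds). Time passes only in rows, so rows that do not move let the fingers close, or fill a call up. It gives the time, the measured TCP pose, the force, the opening and the grip force at its end, in the units of the state.
- r.read_state(): the state, without advancing time (a new reading comes with each control period).
- vision.camera(name): name is "side" or "top"; returns a dict with "color" (400x640x3 uint8, red, green, blue), "intrinsics" (3x3 intrinsics, pixels), "R" (3x3) and "t" (3): a world point X has camera coordinates R X + t. Camera axes: x right, y down, z forward; pixel columns grow to the right and rows downward; lengths in m; the calibration is good to about 2 mm. A picture is of the moment at which its call begins. There is no depth.
- r.close_job(): hands the job in; it is judged then, once.
The state is a dict: "time": time; "joint_positions": joint angles; "joint_vel": joint speeds; "joint_torque": joint torques, N m; "ee_pos": TCP position; "eef_rot": TCP orientation; "ft_force": force on the tool from outside, world axes, zero at the start; "torque": the same for the moment, N m; "width": finger opening in m; "grip_force": force on a finger pad.
Only numpy, scipy, OpenCV 4.12 (cv2) and the standard library are available. Lean on these libraries where they do the work, as an engineer would, in place of code of your own. Each camera call takes 0.05 s, during which the arm holds its last target. There are 200 camera calls.

## Working session

There is one attempt and no reset: what is moved stays moved. The work goes in short steps, Python scripts to look and compute and a tool call to move; the robot and the scene stay as the last step left them, time stands still between calls to the robot, and variables do not carry over. Pictures are saved under pics/ and viewed, at most 14 in all, crops included, and the job is handed in when it is done.

Besides the shell and the picture viewer there is one more tool, called after "Call:" as name(argument=value, ...) on one line, values as JSON. drive_tool: Moves the arm, as the interface text tells. Its arguments: {"type":"object","properties":{"series":{"type":"array"},"hand":{"type":"number"},"newtons":{"type":"number"}},"required":["series"]}

```bash
ls; mkdir -p pics; python3 - <<'E'
from bench import r, vision
import cv2, pickle
d={}
for n in("top","side"):
    c=vision.camera(n); d[n]=c
    cv2.imwrite(f"pics/{n}0.png",c["color"][...,::-1])
    print(n,c["intrinsics"].tolist(),c["R"].round(3).tolist(),c["t"].round(3).tolist())
pickle.dump(d,open("v0.pkl","wb"))
s=r.read_state();print(s["time"],s["ee_pos"],s["eef_rot"],s["width"],r.finger_overhang)
E
```

```text
pics
top [[495.64453035406495, 0.0, 316.0810747336895], [0.0, 495.64453035406495, 200.98959405105325], [0.0, 0.0, 1.0]] [[0.027, -1.0, 0.012], [-0.997, -0.028, -0.07], [0.07, -0.01, -0.997]] [0.073, 0.489, 1.21]
side [[405.1944646515326, 0.0, 317.74565370971004], [0.0, 405.1944646515326, 208.2486416892394], [0.0, 0.0, 1.0]] [[0.999, -0.044, -0.024], [-0.045, -0.588, -0.807], [0.022, 0.807, -0.59]] [-0.474, 0.113, 1.01]
0.1 [0.21583816 0.58619334 0.22981316] [ 1.75469655e-01  9.84484629e-01 -6.38859487e-04 -8.04939172e-05] 0.08702518048052596 0.008
```

View pics/top0.png

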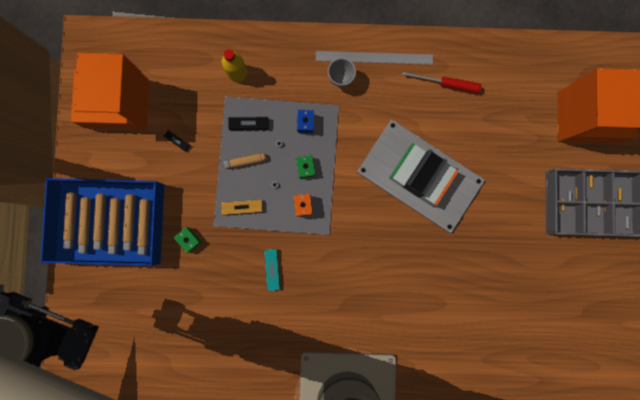

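View pics/side0.png

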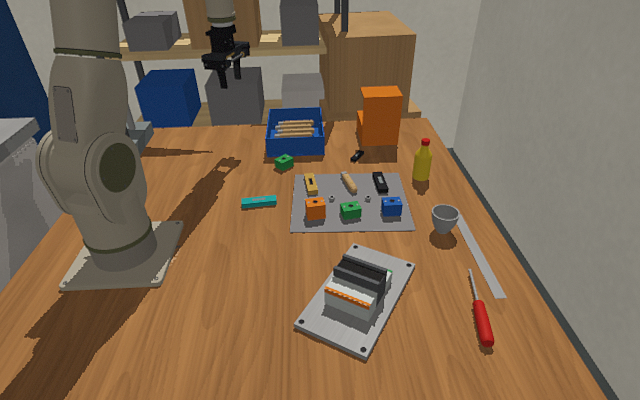

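Candidates (top view):
- **Green block:** (305,166) on the mat or (186,239) on the table. The rightmost is (305,166).
- **Black strap:** (248,124) large, (176,141) small, (272,270) turquoise. I choose (248,124).
- **Brass strap:** (242,207).
- **Handle:** (245,160) loose on the mat; the six in the blue bin are not meant.
- **Orange block:** (303,205). The big orange boxes are not part of the job.
- **Blue block:** (305,121), to be left alone.
- **Jig:** centre about (422,176), with its +y end (orange stripe) at lower right.

Next is a close crop to check the choice.

```bash
cat > h.py <<'E'
import numpy as np, cv2, pickle
def ray(c,uv,z):
    "world points on plane z of pixels uv"
    K,R,t=c["intrinsics"],c["R"],c["t"]
    uv=np.atleast_2d(uv).astype(float)
    d=np.linalg.solve(K,np.c_[uv,np.ones(len(uv))].T).T@R
    C=-R.T@t
    return C+d*((z-C[2])/d[:,2])[:,None]
def proj(c,X):
    p=(c["R"]@np.atleast_2d(X).T).T+c["t"]; p=p@c["intrinsics"].T
    return p[:,:2]/p[:,2:]
E
python3 - <<'E'
from h import *
c=pickle.load(open("v0.pkl","rb"))["top"]; im=c["color"][...,::-1]
print(-c["R"].T@c["t"])
cv2.imwrite("pics/crop0.png",cv2.resize(im[90:245,205:495],None,fx=2.75,fy=2.75,interpolation=cv2.INTER_CUBIC))
hsv=cv2.cvtColor(im,cv2.COLOR_BGR2HSV)
for n,p in dict(orange=(296,198),green=(298,158),brass=(228,207),brass2=(255,205),black=(235,124),handle=(255,159),mat=(275,150),plate=(375,165),plate2=(455,190),ledgeo=(447,183),ledgeg=(407,165),blue=(300,115),wood=(345,150)).items(): print(n,hsv[p[1],p[0]])
E
```

```text
[0.40030408 0.09802778 1.24089838]
orange [ 11 231 191]
green [ 66 178 113]
brass [ 18 187 164]
brass2 [ 18 185 164]
black [120  23  22]
handle [ 15 143 153]
mat [170   8  96]
plate [  8   8 122]
plate2 [10 10 74]
ledgeo [ 10 115 173]
ledgeg [ 50   9 165]
blue [110 215 129]
wood [ 13 183 127]
```

View pics/crop0.png

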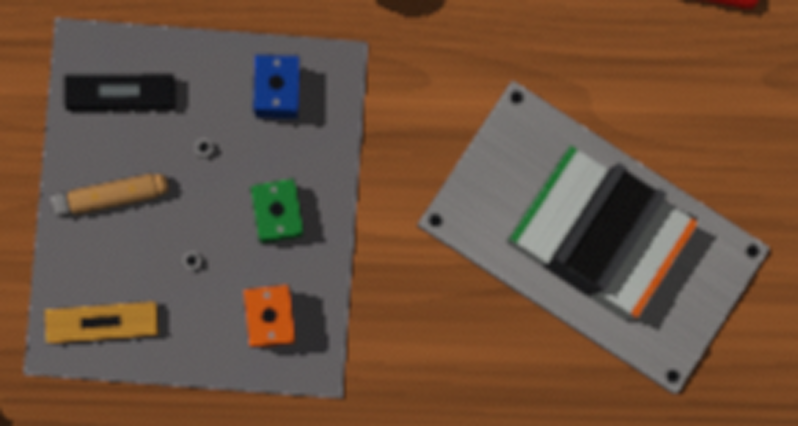

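The crop confirms the choice: big black strap, brass strap, loose handle with its ferrule at left, and green, orange and blue blocks on the mat. The jig's four corner holes at crop (516,97), (753,250), (673,376), (435,220) make good fiducials.

```bash
cat >> h.py <<'E'
B=dict(orange=((5,230-30,110),(14,255,255),.049),green=((55,120,60),(80,255,255),.033),blue=((105,150,70),(120,255,255),.041),
 brass=((15,165,110),(24,255,255),.019),handle=((8,90,110),(20,175,255),.021),black=((0,0,0),(179,90,45),.019))
def blob(c,name,roi,z=None):
    "min-area rectangle of a colour blob: centre xy, long-axis angle (deg, mod 180), size; on the plane of the top face"
    lo,hi,z0=B[name]; z=z or z0
    x0,y0,x1,y1=roi
    hsv=cv2.cvtColor(c["color"][y0:y1,x0:x1][...,::-1].copy(),cv2.COLOR_BGR2HSV)
    hsv=cv2.resize(hsv,None,fx=4,fy=4,interpolation=cv2.INTER_LINEAR) if 0 else cv2.cvtColor(cv2.resize(c["color"][y0:y1,x0:x1][...,::-1],None,fx=4,fy=4,interpolation=cv2.INTER_CUBIC),cv2.COLOR_BGR2HSV)
    m=cv2.inRange(hsv,lo,hi)
    m=cv2.morphologyEx(m,cv2.MORPH_OPEN,np.ones((5,5)))
    k=max(cv2.findContours(m,cv2.RETR_EXTERNAL,cv2.CHAIN_APPROX_NONE)[0],key=cv2.contourArea)
    uv=(k[:,0]+.5)/4-.5+[x0,y0]
    W=ray(c,uv,z)[:,:2]
    (cx,cy),(w,h),a=cv2.minAreaRect((W*1000).astype(np.float32))
    if w<h: a+=90
    return np.round([cx,cy,a%180,max(w,h),min(w,h)],1)
E
python3 - <<'E'
from h import *
c=pickle.load(open("v0.pkl","rb"))["top"]; im=c["color"]
for n,roi in dict(orange=(285,188,325,222),green=(290,148,325,184),blue=(292,105,325,138),brass=(218,195,272,222),handle=(220,148,275,175),black=(224,112,272,135)).items():
    print(n,blob(c,n,roi))
# jig holes
h=(np.array([(516,97),(753,250),(673,376),(435,220)])+.5)/2.75-.5+[205,90]
g=cv2.cvtColor(im,cv2.COLOR_RGB2GRAY).astype(float)
P=[]
for u,v in h:
    u0,v0=int(round(u)),int(round(v)); w=np.clip(np.median(g[v0-4:v0+5,u0-4:u0+5])*.8-g[v0-4:v0+5,u0-4:u0+5],0,None)
    yy,xx=np.mgrid[-4:5,-4:5]; w[(xx**2+yy**2)>10]=0
    P.append((u0+(w*xx).sum()/w.sum(),v0+(w*yy).sum()/w.sum()))
P=np.array(P);print(P.round(1))
W=ray(c,P,.012)[:,:2]*1000; print(W.round(1))
print("centre",W.mean(0)); ydir=(W[1]+W[2]-W[0]-W[3])/2; xdir=(W[0]+W[1]-W[2]-W[3])/2
print(np.linalg.norm(ydir),np.linalg.norm(xdir),np.degrees(np.arctan2(ydir[1],ydir[0])),np.degrees(np.arctan2(xdir[1],xdir[0])))
E
```

```text
orange [474.7 118.3   8.   49.5  38.3]
green [571.1 114.7  10.9  50.7  40. ]
blue [6.837e+02 1.183e+02 4.000e-01 4.990e+01 3.970e+01]
brass [466.8 269.4  95.8  98.   28.7]
handle [585.9 261.2 103.7  88.1  19. ]
black [675.9 256.5  91.7 107.3  33.5]
[[392.4 124.9]
 [478.2 180.8]
 [449.2 226.4]
 [362.9 169.7]]
[[ 684.3 -100.9]
 [ 548.9 -318.2]
 [ 433.1 -246.3]
 [ 568.8  -28.8]]
centre [ 558.77578429 -173.52699112]
256.1940073511871 136.1845697530472 -121.95351046047601 -31.891795426524432
```

Call:
drive_tool(series=[[[2.6, -4.7, -0.8], -6.2], [[2.6, -4.7, -0.8], -6.2], [[2.6, -4.7, -0.8], -6.2], [[2.6, -4.7, -0.8], -6.2], [[2.6, -4.7, -0.8], -6.2], [[2.6, -4.7, -0.8], -6.2], [[2.6, -4.7, -0.8], -6.2], [[2.6, -4.7, -0.8], -6.2], [[2.6, -4.7, -0.8], -6.2], [[2.6, -4.7, -0.8], -6.2]], hand=0, newtons=30)

```text
time: 1.35
ee_pos: [0.4764, 0.1149, 0.1503]
eef_rot: [0.659, 0.752, 0.0, -0.0]
ft_force: [0.2, 1.6, 0.7]
width: 0.0868
grip_force: 0.0
```

```bash
python3 - <<'E'
from h import *
c=pickle.load(open("v0.pkl","rb"))["top"]; im=c["color"]
f=lambda p:(np.array(p)+.5)/2.75-.5+[205,90]
print("black label",ray(c,f((119,90.5)),.019),"brass label",ray(c,f((101,322)),.019))
print("orange hole",ray(c,f((269,315)),.049),"green hole",ray(c,f((277,209)),.033))
print("handle ends",ray(c,f([(50,204),(167,184)]),.015))
J=np.array([558.8,-173.5]);y=np.array([np.cos(np.radians(-121.92)),np.sin(np.radians(-121.92))])
for k in(94,80,-94,-80):print(k,J+k*y)
E
```

```text
black label [[0.678019 0.261372 0.019   ]] brass label [[0.46729918 0.2698195  0.019     ]]
orange hole [[0.4758241 0.1189663 0.049    ]] green hole [[0.57181154 0.11483007 0.033     ]]
handle ends [[0.57308991 0.32040486 0.015     ]
 [0.59435487 0.21536273 0.015     ]]
94 [ 509.09894294 -253.28599456]
80 [ 516.50122804 -241.40297409]
-94 [608.50105706 -93.71400544]
-80 [ 601.09877196 -105.59702591]
```

Call:
drive_tool(series=[[[-0.1, 0.3, -1.5], 0.5], [[0, 0, -1.5], 0], [[0, 0, -1.5], 0], [[0, 0, -1.5], 0], [[0, 0, -1.5], 0], [[0, 0, -1.5], 0], [[0, 0, -1.5], 0], [[0, 0, -1.0], 0], [[0, 0, -0.5], 0], [[0, 0, 0], 0]])

```text
time: 2.6
ee_pos: [0.4749, 0.1195, 0.0304]
eef_rot: [0.654, 0.756, -0.0, -0.0]
ft_force: [0.2, 0.2, 0.6]
width: 0.0867
grip_force: 0.0
```

Call:
drive_tool(series=[[[0, 0, 0], 0], [[0, 0, 0], 0], [[0, 0, 0], 0], [[0, 0, 0], 0], [[0, 0, 0], 0], [[0, 0, 0], 0], [[0, 0, 0], 0], [[0, 0, 0.5], 0], [[0, 0, 1.5], 0], [[0, 0, 2], 0]], hand=1, newtons=30)

```text
time: 3.85
ee_pos: [0.4746, 0.1193, 0.0714]
eef_rot: [0.654, 0.756, -0.0, -0.0]
ft_force: [0.1, -0.5, -3.3]
width: 0.0497
grip_force: 30.0
```

Call:
drive_tool(series=[[[0.35, -3.0, 2.5], -4], [[0.35, -4.0, 2.5], -4], [[0.35, -4.0, 1.0], -4], [[0.35, -4.0, 0], -4], [[0.35, -4.0, 0], -4], [[0.35, -4.0, 0], -4], [[0.35, -4.0, 0], -4], [[0.35, -4.0, 0], -4], [[0.35, -4.0, 0], -4], [[0.3, -2.2, 0], -4.2]])

```text
time: 5.1
ee_pos: [0.5091, -0.2546, 0.1314]
eef_rot: [0.875, 0.483, 0.0, 0.0]
ft_force: [0.7, 0.2, -4.1]
width: 0.0501
grip_force: 30.0
```

Call:
drive_tool(series=[[[0, 0, -1.5], 0], [[0, 0, -1.5], 0], [[0, 0, -1.5], 0], [[0, 0, -1.0], 0], [[0, 0, 0], 0], [[0, 0, 0], 0], [[0, 0, 0], 0], [[0, 0, 0], 0], [[0, 0, 0], 0], [[0, 0, 0], 0]])

```text
time: 6.35
ee_pos: [0.5095, -0.2525, 0.0756]
eef_rot: [0.874, 0.485, 0.0, 0.0]
ft_force: [-0.2, 0.4, -3.6]
width: 0.05
grip_force: 30.0
```

```bash
python3 - <<'E'
from h import *
from bench import vision
a=vision.camera("top")["color"][120:260,340:520][...,::-1];b=vision.camera("side")["color"][190:370,280:480][...,::-1]
cv2.imwrite("pics/p1.png",np.hstack([cv2.resize(a,(400,311),interpolation=2),cv2.resize(b,(345,311),interpolation=2)]))
E
```

```text
(no output)
```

View pics/p1.png

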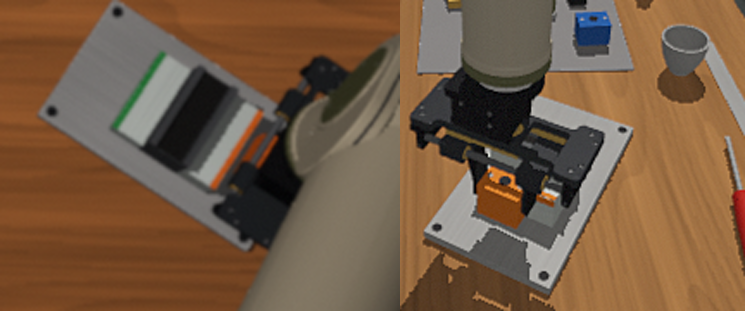

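The block hangs square, just outside the orange ledge. Lower, release and rise.

Call:
drive_tool(series=[[[0, 0, -1.2], 0], [[0, 0, -1.0], 0], [[0, 0, -0.6], 0], [[0, 0, -0.4], 0], [[0, 0, -0.2], 0], [[0, 0, -0.2], 0], [[0, 0, 0], 0], [[0, 0, 0], 0], [[0, 0, 0], 0], [[0, 0, 0], 0]])

```text
time: 7.7
ee_pos: [0.5096, -0.2525, 0.0397]
eef_rot: [0.874, 0.485, 0.0, 0.0]
ft_force: [-0.4, -0.2, -2.2]
width: 0.0498
grip_force: 30.0
```

Call:
drive_tool(series=[[[0, 0, 0], 0], [[0, 0, 0], 0], [[0, 0, 0], 0], [[0, 0, 0], 0], [[0, 0, 0.5], 0], [[0, 0, 1.5], 0], [[0, 0, 2.5], 0], [[0, 0, 2.5], 0], [[0, 0, 2.0], 0], [[0, 0, 1.0], 0]], hand=0)

```text
time: 8.95
ee_pos: [0.51, -0.2528, 0.1415]
eef_rot: [0.874, 0.485, 0.001, 0.001]
ft_force: [0.5, 0.2, -0.1]
width: 0.0867
grip_force: 0.0
```

Call:
drive_tool(series=[[[0.6, 3.0, 0.5], 4.3], [[0.6, 4.0, 0], 4.3], [[0.6, 4.0, 0], 4.3], [[0.6, 4.0, 0], 4.3], [[0.6, 4.0, 0], 4.3], [[0.6, 4.0, 0], 4.3], [[0.6, 4.0, -0.5], 4.3], [[0.6, 4.0, -1.5], 4.3], [[0.6, 4.0, -2.0], 4.3], [[0.7, 1.8, -1.0], 4.1]])

```text
time: 10.2
ee_pos: [0.5694, 0.119, 0.0924]
eef_rot: [0.634, 0.773, -0.001, -0.001]
ft_force: [0.3, -0.3, -0.2]
width: 0.0873
grip_force: 0.0
```

```bash
python3 - <<'E'
from h import *
from bench import vision,r
s=r.read_state();print(s["ee_pos"],2*np.degrees(np.arctan2(s["eef_rot"][1],s["eef_rot"][0]))-90)
c=vision.camera("top"); im=c["color"][120:260,340:520][...,::-1]
pickle.dump(c,open("v1.pkl","wb"))
print(blob(c,"orange",(420,165,500,240),.058))
cv2.imwrite("pics/p2.png",cv2.resize(im,None,fx=3,fy=3,interpolation=2))
E
```

```text
[0.56943192 0.11899977 0.09240383] 11.273251424442464
[ 511.4 -250.9  147.5   51.    42.4]
```

View pics/p2.png

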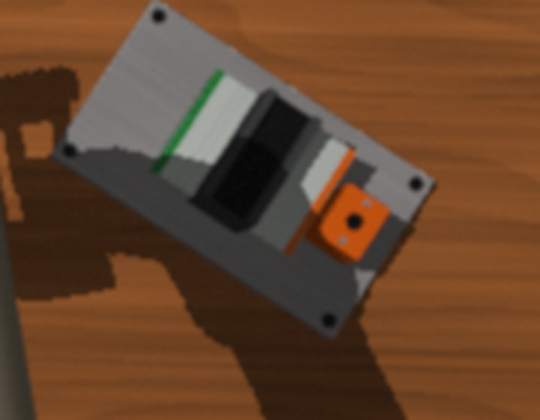

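Orange block sits square by its ledge (hole at crop (354,221)), with its inner edge slightly clear of the stripe. Now I grip green.

Call:
drive_tool(series=[[[0.1, 0, -0.5], 0], [[0, 0, -1.5], 0], [[0, 0, -1.5], 0], [[0, 0, -1.5], 0], [[0, 0, -1.2], 0], [[0, 0, -0.7], 0], [[0, 0, -0.3], 0], [[0, 0, 0], 0], [[0, 0, 0], 0], [[0, 0, 0], 0]])

```text
time: 11.5
ee_pos: [0.5717, 0.1156, 0.0229]
eef_rot: [0.637, 0.771, 0.0, 0.0]
ft_force: [-0.7, 0.0, 0.9]
width: 0.087
grip_force: 0.0
```

Call:
drive_tool(series=[[[0, 0, 0], 0], [[0, 0, 0], 0], [[0, 0, 0], 0], [[0, 0, 0], 0], [[0, 0, 0], 0], [[0, 0, 0], 0], [[0, 0, 0], 0], [[0, 0, 0.5], 0], [[0, 0, 2], 0], [[0, 0, 2], 0]], hand=1)

```text
time: 12.75
ee_pos: [0.5716, 0.1154, 0.0692]
eef_rot: [0.637, 0.771, 0.0, 0.0]
ft_force: [0.4, -0.9, -2.5]
width: 0.0499
grip_force: 30.0
```

Call:
drive_tool(series=[[[0.4, -1.5, 1.5], -5], [[0.4, -2.5, 1.3], -5], [[0.4, -2.5, 0], -5], [[0.4, -2.5, 0], -5], [[0.4, -2.5, 0], -5], [[0.4, -2.5, 0], -5], [[0.4, -2.5, 0], -5], [[0.4, -2.5, 0], -5], [[0.4, -1.5, 0], -2.8], [[0.1, -0.4, 0], 0]])

```text
time: 14.0
ee_pos: [0.6086, -0.0947, 0.0955]
eef_rot: [0.875, 0.485, -0.0, 0.0]
ft_force: [0.1, 0.3, -3.0]
width: 0.05
grip_force: 30.0
```

Call:
drive_tool(series=[[[0, 0, -1.0], 0], [[0, 0, -1.5], 0], [[0, 0, -1.5], 0], [[0, 0, -1.2], 0], [[0, 0, -0.6], 0], [[0, 0, -0.4], 0], [[0, 0, -0.1], 0], [[0, 0, 0], 0], [[0, 0, 0], 0], [[0, 0, 0], 0]])

```text
time: 15.25
ee_pos: [0.6086, -0.0935, 0.0328]
eef_rot: [0.874, 0.485, 0.0, 0.0]
ft_force: [0.3, -0.6, -3.5]
width: 0.0499
grip_force: 30.0
```

Call:
drive_tool(series=[[[0, 0, 0], 0], [[0, 0, 0], 0], [[0, 0, 0], 0], [[0, 0, 0], 0], [[0, 0, 0.5], 0], [[0, 0, 1.5], 0], [[0, 0, 2.5], 0], [[0, 0, 2.5], 0], [[0, 0, 2.0], 0], [[0, 0, 1.0], 0]], hand=0)

```text
time: 16.5
ee_pos: [0.6089, -0.0935, 0.1342]
eef_rot: [0.874, 0.485, 0.001, 0.0]
ft_force: [0.3, 0.2, -0.6]
width: 0.0871
grip_force: 0.0
```

Call:
drive_tool(series=[[[0.7, 2.5, 0], 3.5], [[0.7, 4.0, 0], 3.5], [[0.7, 4.5, 0], 3.5], [[0.7, 4.5, 0], 3.5], [[0.7, 4.5, 0], 3.5], [[0.7, 4.5, 0], 3.5], [[0.7, 4.5, -0.7], 3.5], [[0.7, 4.0, -1.5], 3.5], [[0.7, 2.0, -1.5], 3.5], [[0.7, 0.5, -1.5], 2.1]])

```text
time: 17.75
ee_pos: [0.6773, 0.2648, 0.0786]
eef_rot: [0.694, 0.72, -0.0, -0.001]
ft_force: [-0.3, -0.0, 0.3]
width: 0.0873
grip_force: 0.0
```

```bash
python3 - <<'E'
from h import *
from bench import vision,r
s=r.read_state();print(s["ee_pos"],2*np.degrees(np.arctan2(s["eef_rot"][1],s["eef_rot"][0]))-90)
c=vision.camera("top"); d=vision.camera("side")
a=c["color"][120:260,340:520][...,::-1];b=d["color"][155:245,280:430][...,::-1]
cv2.imwrite("pics/p3.png",np.hstack([cv2.resize(a,(386,300),interpolation=2),cv2.resize(b,(410,300),interpolation=2)]))
E
```

```text
[0.67731956 0.26478002 0.07859999] 2.0342432736513985
```

View pics/p3.png

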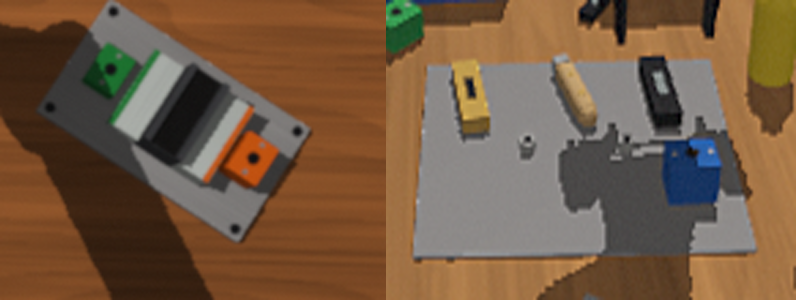

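Both blocks stand square, about 1 cm from their ledges: green at (111,68), orange at (253,158). The fingers straddle the black strap, so I go down.

Call:
drive_tool(series=[[[0, 0, -1.5], 0], [[0, 0, -1.5], 0], [[0, 0, -1.5], 0], [[0, 0, -1.0], 0], [[0, 0, -0.6], 0], [[0, 0, -0.4], 0], [[0, 0, -0.1], 0], [[0, 0, 0], 0], [[0, 0, 0], 0], [[0, 0, 0], 0]])

```text
time: 19.1
ee_pos: [0.6786, 0.2616, 0.0148]
eef_rot: [0.697, 0.717, 0.0, 0.0]
ft_force: [0.6, -0.2, -0.7]
width: 0.0871
grip_force: 0.0
```

Call:
drive_tool(series=[[[0, 0, 0], 0], [[0, 0, 0], 0], [[0, 0, 0], 0], [[0, 0, 0], 0], [[0, 0, 0], 0], [[0, 0, 0], 0], [[0, 0, 0], 0], [[0, 0, 0], 0], [[0, 0, 1], 0], [[0, 0, 2], 0]], hand=1, newtons=40)

```text
time: 20.35
ee_pos: [0.6778, 0.2612, 0.0445]
eef_rot: [0.697, 0.717, -0.001, -0.0]
ft_force: [-0.1, 1.1, -2.2]
width: 0.0296
grip_force: 40.0
```

```bash
python3 - <<'E'
from h import *
from bench import vision,r
c=vision.camera("top"); d=vision.camera("side")
a=c["color"][90:190,200:350][...,::-1];b=d["color"][130:220,320:470][...,::-1]
cv2.imwrite("pics/p4.png",np.hstack([cv2.resize(a,(400,267),interpolation=2),cv2.resize(b,(400,267),interpolation=2)]))
E
```

```text
(no output)
```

View pics/p4.png

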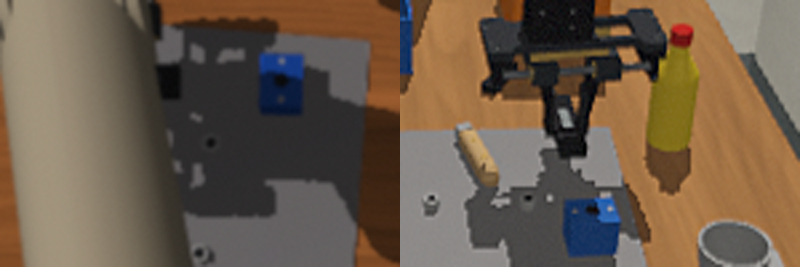

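Call:
drive_tool(series=[[[-0.5, -0.5, 2.5], 0], [[-1.2, -2.5, 3], -3.4], [[-1.6, -4.5, 2.5], -3.5], [[-1.6, -5.2, 0.6], -3.5], [[-1.6, -5.2, 0], -3.5], [[-1.6, -5.2, 0], -3.5], [[-1.6, -5.2, 0], -3.5], [[-1.6, -5.2, 0], -3.5], [[-1.6, -5.2, 0], -3.5], [[-1.6, -5.2, 0], -3.5]])

```text
time: 21.7
ee_pos: [0.533, -0.1791, 0.1312]
eef_rot: [0.865, 0.501, 0.001, 0.0]
ft_force: [0.8, 0.1, -3.3]
width: 0.0293
grip_force: 40.0
```

Call:
drive_tool(series=[[[-1.0, -4.0, 0], -2.2], [[-0.7, -2.4, 0], 0], [[0, 0, 0], 0], [[0, 0, -1.0], 0], [[0, 0, -1.0], 0], [[0, 0, -1.0], 0], [[0, 0, -0.5], 0], [[0, 0, 0], 0], [[0, 0, 0], 0], [[0, 0, 0], 0]])

```text
time: 22.95
ee_pos: [0.5167, -0.2416, 0.0959]
eef_rot: [0.874, 0.485, 0.0, 0.0]
ft_force: [-0.7, -0.0, -3.4]
width: 0.0294
grip_force: 40.0
```

```bash
python3 - <<'E'
from h import *
from bench import vision,r
c=vision.camera("top"); d=vision.camera("side")
a=c["color"][120:260,340:520][...,::-1];b=d["color"][200:380,260:460][...,::-1]
cv2.imwrite("pics/p5.png",np.hstack([cv2.resize(a,(400,311),interpolation=2),cv2.resize(b,(390,311),interpolation=2)]))
E
```

```text
(no output)
```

View pics/p5.png

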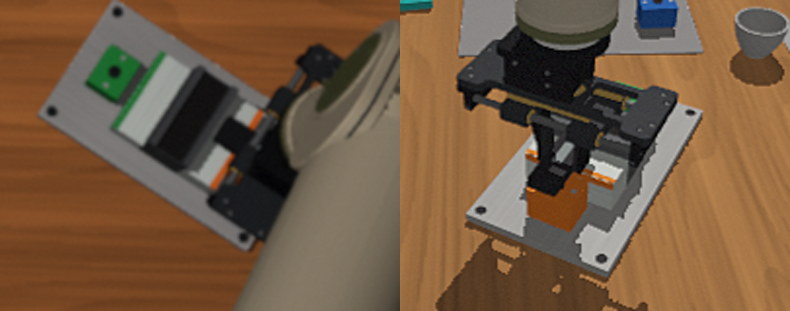

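Strap hangs over block and ledge, pointing straight out, its inner end just clear of the ridge at (225,128). Lower and release.

Call:
drive_tool(series=[[[0, 0, -0.8], 0], [[0, 0, -0.7], 0], [[0, 0, -0.4], 0], [[0, 0, -0.3], 0], [[0, 0, -0.2], 0], [[0, 0, -0.1], 0], [[0, 0, -0.1], 0], [[0, 0, 0], 0], [[0, 0, 0], 0], [[0, 0, 0], 0]])

```text
time: 24.3
ee_pos: [0.5165, -0.2415, 0.0697]
eef_rot: [0.874, 0.485, 0.0, 0.0]
ft_force: [0.6, 0.1, -2.7]
width: 0.0296
grip_force: 40.0
```

Call:
drive_tool(series=[[[0, 0, 0], 0], [[0, 0, 0], 0], [[0, 0, 0], 0], [[0, 0, 0], 0], [[0, 0, 0.5], 0], [[0, 0, 1.5], 0], [[0, 0, 2.5], 0], [[0, 0, 2.5], 0], [[0, 0, 0], 0], [[0, 0, 0], 0]], hand=0)

```text
time: 25.55
ee_pos: [0.5164, -0.2413, 0.1396]
eef_rot: [0.874, 0.485, 0.0, -0.0]
ft_force: [0.2, -0.2, 0.0]
width: 0.0873
grip_force: 0.0
```

Call:
drive_tool(series=[[[-0.2, 3.0, 0], 3.5], [[-0.5, 5.0, 0], 3.8], [[-0.5, 5.5, 0], 3.8], [[-0.5, 5.5, 0], 3.8], [[-0.5, 5.5, 0], 3.8], [[-0.5, 5.5, 0], 3.8], [[-0.5, 5.5, 0], 3.8], [[-0.5, 5.5, 0], 3.8], [[-0.5, 5.5, 0], 3.8], [[-0.5, 4.0, -1.0], 3.8]])

```text
time: 26.8
ee_pos: [0.4687, 0.2662, 0.1292]
eef_rot: [0.669, 0.743, 0.0, -0.0]
ft_force: [-0.1, 0.1, 0.8]
width: 0.0868
grip_force: 0.0
```

Call:
drive_tool(series=[[[-0.2, 0.6, -1.5], 0], [[0, 0, -2.0], 0], [[0, 0, -2.0], 0], [[0, 0, -2.0], 0], [[0, 0, -1.5], 0], [[0, 0, -1.5], 0], [[0, 0, -0.6], 0], [[0, 0, -0.4], 0], [[0, 0, 0], 0], [[0, 0, 0], 0]])

```text
time: 28.05
ee_pos: [0.4677, 0.2698, 0.015]
eef_rot: [0.671, 0.742, 0.0, 0.0]
ft_force: [-0.1, 0.6, -0.1]
width: 0.0869
grip_force: 0.0
```

Call:
drive_tool(series=[[[0, 0, 0], 0], [[0, 0, 0], 0], [[0, 0, 0], 0], [[0, 0, 0], 0], [[0, 0, 0], 0], [[0, 0, 0], 0], [[0, 0, 0], 0], [[0, 0, 0], 0], [[0, 0, 1], 0], [[0, 0, 2], 0]], hand=1, newtons=40)

```text
time: 29.3
ee_pos: [0.4668, 0.269, 0.0445]
eef_rot: [0.671, 0.742, -0.001, -0.0]
ft_force: [-0.1, -0.3, -3.0]
width: 0.0298
grip_force: 40.0
```

```bash
python3 - <<'E'
from h import *
from bench import vision,r
c=vision.camera("top"); d=vision.camera("side")
a=c["color"][120:260,340:520][...,::-1];b=d["color"][130:380,260:460][...,::-1]
cv2.imwrite("pics/p6.png",np.hstack([cv2.resize(a,(480,373),interpolation=2),cv2.resize(b,(298,373),interpolation=2)]))
E
```

```text
(no output)
```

View pics/p6.png

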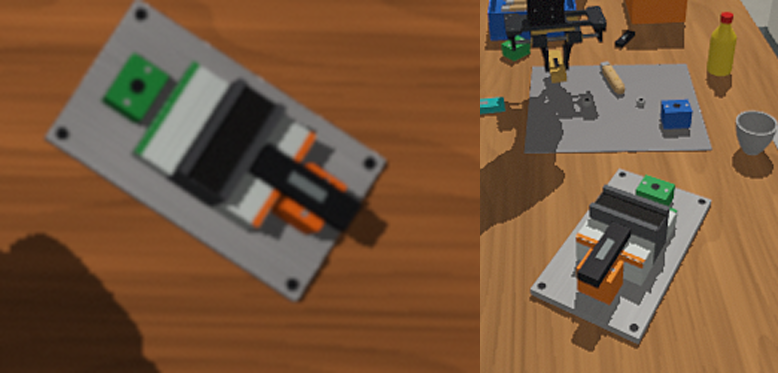

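Black strap lies level on block and ledge (label at (307,186)). Brass is held; carrying it over.

Call:
drive_tool(series=[[[0.4, -1.0, 2.6], 0], [[1.2, -3.0, 3.0], -4.2], [[1.4, -4.0, 0], -4.2], [[1.4, -4.0, 0], -4.2], [[1.5, -4.5, 0], -4.2], [[1.5, -4.5, 0], -4.2], [[1.5, -4.5, 0], -4.2], [[1.5, -4.5, 0], -4.2], [[1.5, -4.0, 0], -4.2], [[1.5, -3.4, 0], -4.1]])

```text
time: 30.65
ee_pos: [0.6015, -0.1062, 0.1]
eef_rot: [0.875, 0.484, -0.0, 0.0]
ft_force: [-0.1, 0.5, -4.2]
width: 0.0296
grip_force: 40.0
```

Call:
drive_tool(series=[[[0, 0, 0], 0], [[0, 0, -0.5], 0], [[0, 0, -1.0], 0], [[0, 0, -1.0], 0], [[0, 0, -0.5], 0], [[0, 0, 0], 0], [[0, 0, 0], 0], [[0, 0, 0], 0], [[0, 0, 0], 0], [[0, 0, 0], 0]])

```text
time: 31.9
ee_pos: [0.6015, -0.1045, 0.0707]
eef_rot: [0.874, 0.485, 0.0, 0.0]
ft_force: [0.4, -0.7, -2.8]
width: 0.0293
grip_force: 40.0
```

```bash
python3 - <<'E'
from h import *
from bench import vision,r
c=vision.camera("top"); d=vision.camera("side")
a=c["color"][120:260,320:500][...,::-1];b=d["color"][180:330,280:440][...,::-1]
cv2.imwrite("pics/p7.png",np.hstack([cv2.resize(a,(400,311),interpolation=2),cv2.resize(b,(332,311),interpolation=2)]))
J=np.array([558.8,-173.5]);y=np.array([-.5287,-.8488]);x=np.array([y[1],-y[0]])
p=ray(c,np.array([307,186])/2.667+[340,120],.074)[0,:2]*1000-J;print("black strap jig y,x",p@y,p@x)
E
```

```text
black strap jig y,x 79.58084215841977 -2.2147087489504003
```

View pics/p7.png

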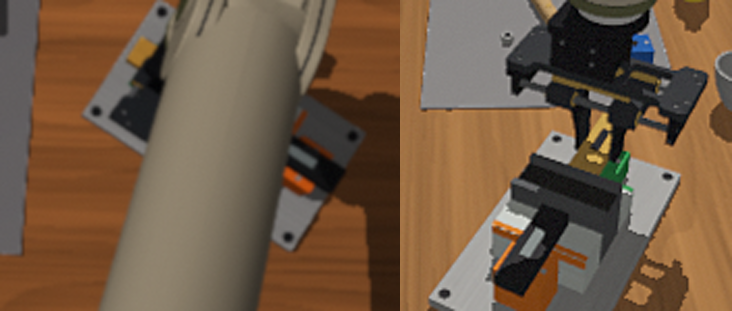

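The brass strap is held level over the green block, on the far side of the ridge; lower and release.

Call:
drive_tool(series=[[[0, 0, -0.5], 0], [[0, 0, -0.4], 0], [[0, 0, -0.3], 0], [[0, 0, -0.2], 0], [[0, 0, -0.1], 0], [[0, 0, -0.1], 0], [[0, 0, 0], 0], [[0, 0, 0], 0], [[0, 0, 0], 0], [[0, 0, 0], 0]])

```text
time: 33.25
ee_pos: [0.6015, -0.1045, 0.0546]
eef_rot: [0.874, 0.485, 0.0, 0.0]
ft_force: [0.6, 0.2, -3.3]
width: 0.0296
grip_force: 40.0
```

Call:
drive_tool(series=[[[0, 0, 0], 0], [[0, 0, 0], 0], [[0, 0, 0], 0], [[0, 0, 0], 0], [[0, 0, 0.5], 0], [[0, 0, 1.5], 0], [[0, 0, 2.5], 0], [[0, 0, 2.5], 0], [[0, 0, 1.5], 0], [[0, 0, 0], 0]], hand=0)

```text
time: 34.5
ee_pos: [0.6021, -0.1046, 0.1409]
eef_rot: [0.874, 0.485, 0.001, 0.001]
ft_force: [0.3, -0.2, -0.8]
width: 0.0871
grip_force: 0.0
```

Call:
drive_tool(series=[[[-0.1, 2.3, 0], 4.4], [[-0.2, 4.0, 0], 4.5], [[-0.2, 4.0, 0], 4.5], [[-0.2, 4.0, 0], 4.5], [[-0.2, 4.0, 0], 4.5], [[-0.2, 4.0, 0], 4.5], [[-0.2, 4.0, 0], 4.5], [[-0.2, 4.0, -1.0], 4.5], [[-0.2, 4.0, -2.0], 4.5], [[-0.1, 3.0, -2.0], 4.0]])

```text
time: 35.75
ee_pos: [0.5823, 0.2721, 0.0879]
eef_rot: [0.623, 0.782, -0.0, -0.001]
ft_force: [0.0, 0.1, 0.3]
width: 0.0869
grip_force: 0.0
```

```bash
python3 - <<'E'
from h import *
from bench import vision,r
c=vision.camera("top"); d=vision.camera("side")
a=c["color"][110:250,330:510][...,::-1];b=d["color"][130:330,280:440][...,::-1]
cv2.imwrite("pics/p8.png",np.hstack([cv2.resize(a,(480,373),interpolation=2),cv2.resize(b,(298,373),interpolation=2)]))
E
```

```text
(no output)
```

View pics/p8.png

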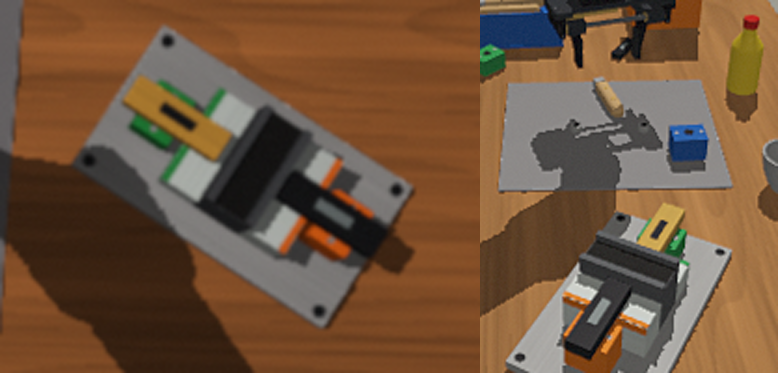

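Brass strap lies on the green block and ledge (label at (178,116)), level. Now the handle.

Call:
drive_tool(series=[[[0, 0, -1.0], 0], [[0, 0, -1.5], 0], [[0, 0, -1.5], 0], [[0, 0, -1.2], 0], [[0, 0, -0.8], 0], [[0, 0, -0.5], 0], [[0, 0, -0.2], 0], [[0, 0, 0], 0], [[0, 0, 0], 0], [[0, 0, 0], 0]])

```text
time: 37.1
ee_pos: [0.5836, 0.2687, 0.0229]
eef_rot: [0.626, 0.78, 0.0, 0.0]
ft_force: [-0.3, -1.0, 0.7]
width: 0.0871
grip_force: 0.0
```

Call:
drive_tool(series=[[[0, 0, 0], 0], [[0, 0, 0], 0], [[0, 0, 0], 0], [[0, 0, 0], 0], [[0, 0, 0], 0], [[0, 0, 0], 0], [[0, 0, 0], 0], [[0, 0, 0], 0], [[0, 0, 1], 0], [[0, 0, 2], 0]], hand=1, newtons=20)

```text
time: 38.35
ee_pos: [0.5831, 0.2683, 0.0531]
eef_rot: [0.626, 0.78, -0.001, -0.0]
ft_force: [-0.6, 0.7, -0.5]
width: 0.0218
grip_force: 20.0
```

```bash
python3 - <<'E'
from h import *
from bench import vision,r
s=r.read_state();print(s["ee_pos"],s["width"],2*np.degrees(np.arctan2(s["eef_rot"][1],s["eef_rot"][0]))-90)
c=vision.camera("top"); d=vision.camera("side")
a=c["color"][110:210,200:350][...,::-1];b=d["color"][110:230,300:420][...,::-1]
cv2.imwrite("pics/p9.png",np.hstack([cv2.resize(a,(450,300),interpolation=2),cv2.resize(b,(300,300),interpolation=2)]))
E
```

```text
[0.58307162 0.26828483 0.0531342 ] 0.021823842774800838 12.48552278328117
```

View pics/p9.png

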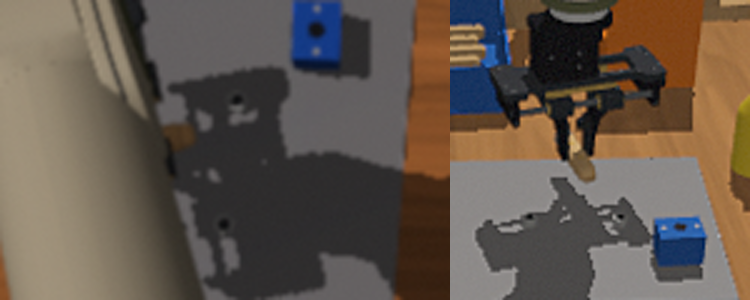

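Call:
drive_tool(series=[[[0, -0.5, 2.5], 0], [[-0.2, -3.0, 3.0], 4.5], [[-0.3, -4.5, 2.0], 4.6], [[-0.3, -5.0, 0.3], 4.6], [[-0.3, -5.0, 0], 4.6], [[-0.3, -5.0, 0], 4.6], [[-0.3, -5.0, 0], 4.6], [[-0.3, -5.0, 0], 4.6], [[-0.3, -5.0, 0], 4.6], [[-0.2, -4.0, 0], 4.6]])

```text
time: 39.7
ee_pos: [0.5581, -0.1538, 0.1311]
eef_rot: [0.31, 0.951, 0.0, 0.001]
ft_force: [1.0, 0.7, -0.3]
width: 0.0221
grip_force: 20.0
```

Call:
drive_tool(series=[[[-0.2, -2.2, 0], 4.3], [[0, 0, 0], 0], [[0, 0, 0], 0], [[0, 0, -0.5], 0], [[0, 0, -0.5], 0], [[0, 0, -0.5], 0], [[0, 0, 0], 0], [[0, 0, 0], 0], [[0, 0, 0], 0], [[0, 0, 0], 0]])

```text
time: 40.95
ee_pos: [0.5565, -0.1735, 0.1157]
eef_rot: [0.275, 0.961, 0.0, 0.0]
ft_force: [0.3, 0.3, -1.0]
width: 0.0221
grip_force: 20.0
```

```bash
python3 - <<'E'
from h import *
from bench import vision,r
s=r.read_state();print(s["ee_pos"],s["width"],2*np.degrees(np.arctan2(s["eef_rot"][1],s["eef_rot"][0]))-90)
c=vision.camera("top"); d=vision.camera("side")
a=c["color"][110:250,330:510][...,::-1];b=d["color"][180:360,270:430][...,::-1]
cv2.imwrite("pics/p10.png",np.hstack([cv2.resize(a,(450,350),interpolation=2),cv2.resize(b,(311,350),interpolation=2)]))
E
```

```text
[ 0.55651318 -0.17351449  0.11571638] 0.022081673971283973 58.08201809418901
```

View pics/p10.png

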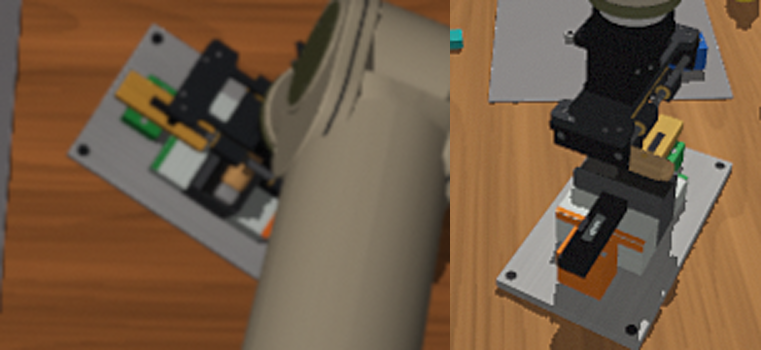

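Handle is over the ridge, lined up with the groove. Small x correction, lower, release.

Call:
drive_tool(series=[[[0.2, 0, -0.4], 0], [[0, 0, -0.5], 0], [[0, 0, -0.4], 0], [[0, 0, -0.3], 0], [[0, 0, -0.3], 0], [[0, 0, -0.1], 0], [[0, 0, -0.1], 0], [[0, 0, 0], 0], [[0, 0, 0], 0], [[0, 0, 0], 0]])

```text
time: 42.3
ee_pos: [0.5585, -0.1735, 0.0946]
eef_rot: [0.275, 0.961, 0.0, 0.0]
ft_force: [-0.2, 0.6, -1.4]
width: 0.0215
grip_force: 20.0
```

Call:
drive_tool(series=[[[0, 0, 0], 0], [[0, 0, 0], 0], [[0, 0, 0], 0], [[0, 0, 0], 0], [[0, 0, 0.5], 0], [[0, 0, 1.5], 0], [[0, 0, 2.5], 0], [[0, 0, 2.5], 0], [[0, 0, 2.5], 0], [[0, 0, 2.5], 0]], hand=0)

```text
time: 43.55
ee_pos: [0.5585, -0.1736, 0.2167]
eef_rot: [0.275, 0.961, 0.0, 0.001]
ft_force: [0.1, 0.2, 0.3]
width: 0.0869
grip_force: 0.0
```

Call:
drive_tool(series=[[[-0.5, 2.5, 0], 0], [[-0.5, 4, 0], 0], [[-0.5, 4, 0], 0], [[-0.5, 4, 0], 0], [[-0.5, 4, 0], 0], [[-0.5, 4, 0], 0], [[-0.5, 4, 0], 0], [[-0.5, 3, 0], 0], [[0, 0, 0], 0], [[0, 0, 0], 0]])

```text
time: 44.8
ee_pos: [0.5188, 0.1206, 0.2154]
eef_rot: [0.275, 0.961, 0.0, 0.0]
ft_force: [0.6, -0.8, -0.8]
width: 0.0871
grip_force: 0.0
```

```bash
python3 - <<'E'
from h import *
from bench import vision,r
c=vision.camera("top"); d=vision.camera("side")
a=c["color"][110:250,330:510][...,::-1];b=d["color"][180:360,270:430][...,::-1]
cv2.imwrite("pics/p11.png",np.hstack([cv2.resize(a,(480,373),interpolation=2),cv2.resize(b,(311,373),interpolation=2)]))
J=np.array([558.8,-173.5]);y=np.array([-.5287,-.8488]);x=np.array([-y[1],y[0]])
for n,z in(("handle",.092),("brass",.058)):
    q=blob(c,n,(375,145,470,215) if n=="handle" else (360,130,425,175),z);p=q[:2]-J;print(n,q,"jig y,x",p@y,p@x)
print(r.read_state()["time"])
E
```

```text
handle [ 565.7 -176.8  148.9   89.3   19.3] jig y,x -0.8469900000000382 7.601430000000083
brass [ 603.5 -103.7   58.1   97.3   29.9] jig y,x -82.87913000000002 1.0381000000000438
44.9
```

View pics/p11.png

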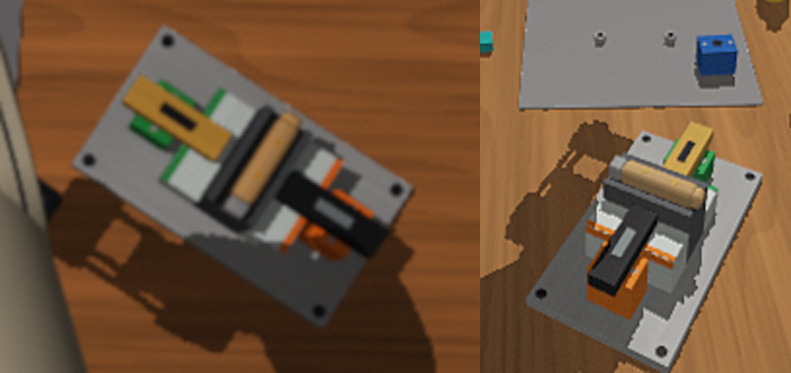

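The handle lies centrally in the groove: its wood part spans crop (235,210) to (298,118) and the ferrule sits at the lower-left end. Both straps are level and the blue block has not moved. Handing in.

```bash
python3 -c "
from bench import r
print(r.close_job())"
```

```text
the job is handed in; nothing more can be done
None
```

I handed the job in at about 45 s: by the last pictures, both blocks, both straps and the handle are in their places on the jig and the blue block has not moved; the hand-in gave no verdict.

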